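# Load the leaning bottle magazine

### The arm

A 6-joint arm with a two-finger parallel gripper is mounted at the origin on the work surface; the furniture and walls round the work are solid. World frame = base frame: x ahead of the robot, y to its left, z up, the work surface at z = 0. Lengths are in m, angles in degrees, forces in N, time in s.
With the tool pointing down it reaches from about 0.325 to 0.9 m from the base axis. Payload 6.1 kg.
Tool frame: the origin (TCP) lies midway between the tips of the shut fingers; the grasp point (between the pads) lies 19 mm behind it; z points along the fingers, y is the line along which they close (so a half turn about z gives the same grasp; the last joint's range is limited). The gripper opens to 87 mm and grips with 3 to 60 N. Pads are 19 mm wide; open, the fingers measure 117 mm over their backs; the gripper's body (75 mm by 190 mm) begins 51 mm behind the grasp point.
Start: joints at [65.541, 12.628, 87.462, -0, 79.91, -7.225], TCP at [0.185, 0.597, 0.223] pointing down, gripper open.
Joint ranges: [-170.65, 170.65], [-52.31, 119.04], [5.05, 147.46], [-71.25, 251.25], [11.57, 151.72], [-153.62, 153.62]. Speed limits (degrees/s): [147.25, 147.25, 172.46, 180, 180, 180].

### API

Orientations are given as [roll, pitch, yaw] about the fixed x, y, z axes, in that order (R = Rz(yaw) Ry(pitch) Rx(roll)).
In Python, from station import robot, vision gives the robot as it stands.
- The arm moves only by the tool jog_arm, never from a script. Its argument "targets" is text: rows parted by semicolons, each of 7 numbers parted by spaces: the opening, from 0 (shut) to 1 (fully open), then the shift along the tool's x, y, z in normalised numbers (1 is 600 mm), then the turn, a rotation vector about the tool's x, y, z in parts of the range, where 1.0 means 2 pi rad. A call has 1 to 10 rows; each row is the pose to reach, as a shift and turn from the pose commanded when the call began, along the tool's axes at that moment; what a row does not reach only later rows make up. A row lasts 1/10 s, in which the tool goes at most 50 mm and 8.59 degrees, less where a joint would pass 70% of its speed; a pose out of reach is approached as far as the arm can. Shift and turn numbers lie between -1 and 1, and a call with a number outside is refused. A call with a gripper value outside its range is refused whole. The fingers move at their own pace and stop on an object; the grip force is fixed at half the most. Time passes only in rows, so rows that repeat a pose let the fingers close. It gives the time, the measured TCP pose, the force, the opening and the grip force at its end, in the units of the state.
- robot.observe(): the state, without advancing time (a new reading comes with each control period).
- vision.snapshot(name): name is "scene" or "top"; returns a dict with "pixels" (420x560x3 uint8, red, green, blue), "vertical_fov" (degrees; the focal length in pixels is half the picture's height over the tangent of half this angle, whatever the lens; pixels are square), "cx", "cy" (the principal point, pixels), "R" (3x3) and "t" (3): a world point X has camera coordinates R X + t. Camera axes: x right, y down, z forward; pixel columns grow to the right and rows downward; lengths in m; the calibration is good to about 2 mm. A picture is of the moment at which its call begins. There is no depth.
- robot.finish_job(): hands the job in; it is judged then, once.
The state is a dict: "t": time; "qpos": joint angles; "joint_vel": joint speeds; "tau": joint torques, N m; "eef_pos": TCP position; "tcp_rot": TCP orientation; "force": force on the tool from outside, world axes, zero at the start; "wrist_torque": the same for the moment, N m; "gripper_width": finger opening in m; "grasp_force": force on a finger pad.
Only numpy, scipy, OpenCV 4.12 (cv2) and the standard library are available. Lean on these libraries where they do the work, as an engineer would, in place of code of your own. Each camera call takes 0.05 s, during which the arm holds its last target. There are 200 camera calls.

### The job

Load the two blue-capped reagent bottles into the leaning tube magazine of the filling station, end to end and cap uppermost: the colourless bottle first, so that it slides down to the floor of the tube, then the pink bottle behind it, resting on the first one's cap. Let go of both and leave the other bottles and things on the bench where they stand.

Things in the scene. Friction and masses are not known exactly. Their poses are not given: they have to be found in the camera images.
- tube: Fixed clear plastic tube, closed at the bottom, leaning 35 degrees from vertical, mouth towards the robot. Inner radius 31 mm. Origin: centre of the inner floor, 50 mm above the worktop; z runs along the tube's axis from the floor out of the mouth; y is level; +x is the leaning tube's upper side, -x the lower. A bottle let go in the mouth slides down by itself.
- tube_mouth (a point): Centre of the tube's open mouth, on the axis, 140 mm from the floor. Blue collar, outer radius 44 mm; over the last 8 mm the bore widens from radius 31 to 38 mm. On the lower (-x) side only, a blue loading lip 40 mm wide carries the inner wall on to 182 mm from the floor.
- magazine: The magazine's fixed grey foot plate, 200 x 120 mm, top at 15 mm, which carries the tube. Origin: on the worktop, 50 mm below the centre of the tube's floor; -x is the side to which the mouth leans.
- bottle_clear: Blue-capped plastic reagent bottle, 111 mm tall, see-through and colourless, with a blue and white label. Loose, about 0.15 kg, upright at the start. Straight round body 56 mm in diameter up to about 80 mm, then a shoulder narrowing to the cap (32 mm in diameter, from 93 to 111 mm up). Origin: centre of the underside; z from foot to cap. Any yaw is as good as another.
- bottle_pink: Blue-capped plastic reagent bottle, 111 mm tall, with a pink filling in its lower part and a red and white label. Loose, about 0.15 kg, upright at the start. Straight round body 56 mm in diameter up to about 80 mm, then a shoulder narrowing to the cap (32 mm in diameter, from 93 to 111 mm up). Origin: centre of the underside; z from foot to cap. Any yaw is as good as another.
- bottle_amber: Bystander, loose: small light-brown bottle with a black cap, 46 mm in diameter, 91 mm tall. Origin: centre of its underside, z up.
- beaker: Bystander, loose: clear beaker, 51 mm in diameter, 66 mm tall. Origin: centre of its underside, z up.
- film_roll: Bystander, loose: white roll of film standing on end, 52 mm in diameter, 50 mm tall. Origin: centre of its underside, z up.
Mind the look-alikes: they are no part of the job. Leave any purple look-alike of the bottle_pink alone.

How it is judged:
By the outcome, as a careful person would: the job done as asked, in the order asked, and still so for the second after the job is handed in, with the robot touching nothing.
It also fails if it takes over 59 s, if anything falls off the work surface, if the arm or the gripper's body presses on something with over 40 N, if the wrist force passes 120 N, or if a joint passes its speed limit or range.

## Working session

There is one attempt and no reset: what is moved stays moved. The work goes in short steps, Python scripts to look and compute and a tool call to move; the robot and the scene stay as the last step left them, time stands still between calls to the robot, and variables do not carry over. Pictures are saved under pics/ and viewed, at most 10 in all, crops included, and the job is handed in when it is done.

Besides the shell and the picture viewer there is one more tool, called after "Request:" by a JSON object that holds its "op" and its "data". jog_arm: Moves the arm, as the interface text tells. Its arguments: {"type":"object","properties":{"targets":{"type":"string"}},"required":["targets"]}

```bash
ls; mkdir -p pics; python3 - <<'E'
from station import robot, vision
import cv2,pickle
d={}
for n in("scene","top"):
    s=vision.snapshot(n); d[n]=s
    cv2.imwrite(f"pics/{n}0.png",s["pixels"][:,:,::-1])
    print(n,s["vertical_fov"],s["cx"],s["cy"],s["R"],s["t"], [k for k in s])
pickle.dump(d,open("s0.pkl","wb"))
print(robot.observe())
E
```

```text
pics
scene 47.30962942240222 283.5524833891157 202.15549162087035 [[-0.98851806  0.14934335  0.02299161]
 [ 0.04837457  0.45693317 -0.88818465]
 [-0.1431501  -0.87687436 -0.45891111]] [0.5482699  0.12032523 1.22656367] ['pixels', 'vertical_fov', 'cx', 'cy', 'R', 't']
top 42.15202541341267 278.05965376719763 214.20661066649404 [[-0.01283376 -0.99990329 -0.00535693]
 [-0.99261856  0.01338603 -0.12053721]
 [ 0.12059726  0.00377044 -0.99269436]] [-0.07877609  0.53601881  1.40756923] ['pixels', 'vertical_fov', 'cx', 'cy', 'R', 't']
{'t': 0.1, 'qpos': array([ 6.55405335e+01,  1.26726509e+01,  8.75184656e+01, -9.24805658e-04,
        7.99100350e+01, -7.22523275e+00]), 'joint_vel': array([ 0.02821621, -0.12145899, -0.14309788,  0.07966292,  0.06753755,
       -0.03070744]), 'tau': array([ 1.03245773e-03, -4.95950139e+01, -3.88516009e+01,  7.03234551e-02,
        5.16169367e-02, -1.76132875e-05]), 'eef_pos': array([0.1849542 , 0.59642625, 0.22153268]), 'tcp_rot': array([-1.79899537e+02, -1.18188429e-02,  1.62765919e+02]), 'force': array([ 0.15608272,  0.33879842, -0.34187832]), 'wrist_torque': array([ 0.01233333, -0.01685039, -0.05246391]), 'grasp_force': 0.0, 'gripper_width': 0.08675318103302813}
```

View pics/scene0.png

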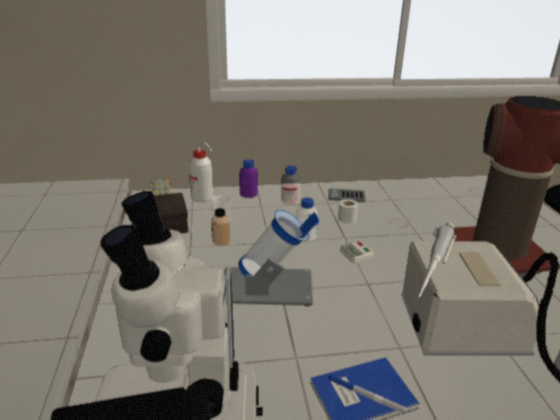

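View pics/top0.png

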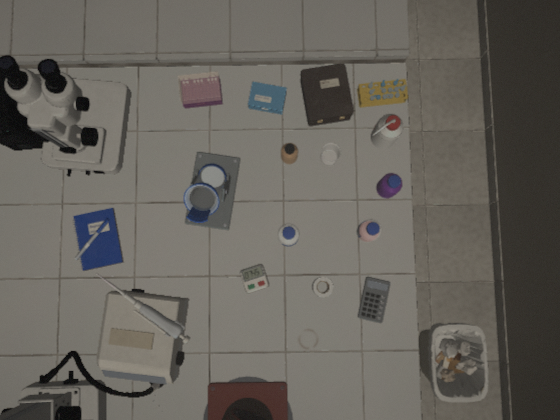

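The scene view shows the tube at about (270,245) with its lip up at (310,222), the clear bottle behind it at (308,220), pink at (291,187) and the purple look-alike at (249,180). The top view shows the clear cap at (288,233), the pink cap at (370,230), the purple at (390,185), and the foot plate at about (213,190) with the lip at (198,215).

```bash
cat > h.py <<'E'
import numpy as np,cv2
def f(s): return 210/np.tan(np.radians(s["vertical_fov"])/2)
def cam(s): return -s["R"].T@s["t"]
def ray(s,u,v):
    d=s["R"].T@np.array([(u-s["cx"])/f(s),(v-s["cy"])/f(s),1]); return cam(s),d/np.linalg.norm(d)
def plane(s,u,v,z):
    c,d=ray(s,u,v); return c+d*(z-c[2])/d[2]
def proj(s,X):
    p=s["R"]@np.asarray(X,float)+s["t"]; return np.array([s["cx"],s["cy"]])+f(s)*p[:2]/p[2]
def tri(a,ua,b,ub):
    c1,d1=ray(a,*ua);c2,d2=ray(b,*ub)
    k=np.linalg.lstsq(np.stack([d1,-d2],1),c2-c1,rcond=None)[0]
    p,q=c1+k[0]*d1,c2+k[1]*d2; return (p+q)/2,np.linalg.norm(p-q)
def blobs(s,lo,hi,minA=15):
    m=cv2.inRange(cv2.cvtColor(s["pixels"],cv2.COLOR_RGB2HSV),lo,hi)
    n,l,st,c=cv2.connectedComponentsWithStats(m)
    return [(c[i].round(1).tolist(),st[i].tolist()) for i in range(1,n) if st[i,4]>=minA],m
E
python3 - <<'E'
import pickle,numpy as np,cv2
from h import *
d=pickle.load(open("s0.pkl","rb"))
for n in d:
    s=d[n]; print(n,"cam",cam(s).round(3))
    for b in blobs(s,(105,120,60),(122,255,255))[0]: print(b, plane(s,*b[0],.111).round(3))
t=d["top"]; g=cv2.resize(t["pixels"][130:270,165:425],(0,0),fx=3,fy=3,interpolation=cv2.INTER_CUBIC)
cv2.imwrite("pics/t0c.png",g[:,:,::-1])
t=d["scene"]; g=cv2.resize(t["pixels"][150:320,200:370],(0,0),fx=3.5,fy=3.5,interpolation=cv2.INTER_CUBIC)
cv2.imwrite("pics/s0c.png",g[:,:,::-1])
E
```

```text
scene cam [0.712 0.939 0.657]
([248.0, 163.6], [244, 160, 9, 8, 68]) [ 0.608 -0.359  0.111]
([290.5, 169.8], [286, 166, 10, 9, 74]) [ 0.492 -0.302  0.111]
([307.0, 202.6], [302, 198, 11, 10, 89]) [ 0.484 -0.096  0.111]
([308.6, 224.4], [300, 214, 19, 24, 204]) [0.501 0.011 0.111]
([283.8, 233.4], [272, 219, 28, 26, 241]) [0.563 0.044 0.111]
([242.3, 268.3], [239, 260, 10, 15, 59]) [0.664 0.165 0.111]
([363.4, 390.1], [312, 358, 106, 62, 3372]) [0.515 0.481 0.111]
top cam [ 0.361 -0.091  1.461]
([98.4, 239.8], [74, 208, 48, 62, 1761]) [0.467 0.361 0.111]
([195.0, 218.7], [187, 214, 20, 9, 63]) [0.517 0.121 0.111]
```

View pics/t0c.png

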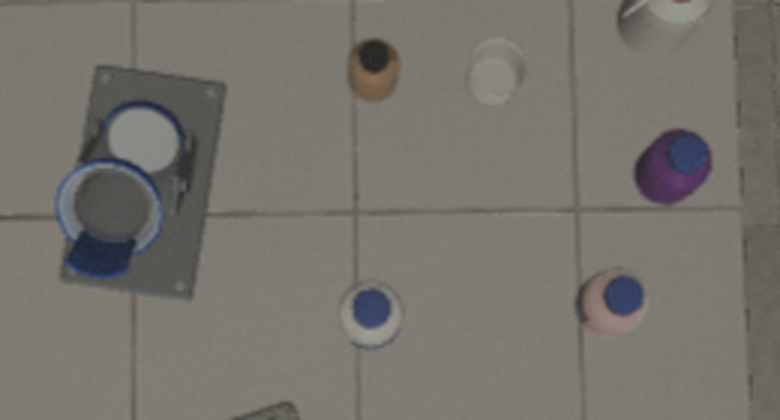

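View pics/s0c.png

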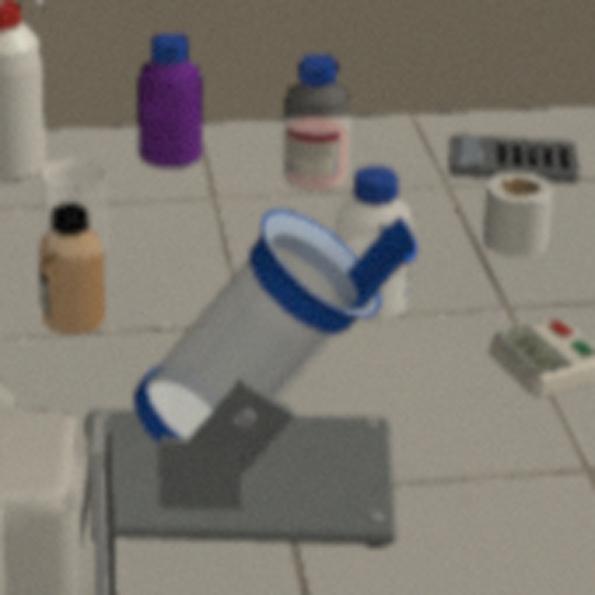

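```bash
python3 - <<'E'
import pickle
from h import *
d=pickle.load(open("s0.pkl","rb")); T=d["top"];S=d["scene"]
c=lambda x,y:((x+.5)/3-.5+165,(y+.5)/3-.5+130)
e=lambda x,y:((x+.5)/3.5-.5+200,(y+.5)/3.5-.5+150)
for n,a,b in(("clear",(372,309),(376,184)),("pink",(624,296),(319,70)),("purple",(688,153),(170,48))):
    p,r=tri(T,c(*a),S,e(*b)); print(n,p.round(4),round(r,4),"top@.111",plane(T,*c(*a),.111).round(4),"scene@.102",plane(S,*e(*b),.102).round(4))
P=np.array([plane(T,*c(*q),.015) for q in((98,66),(226,84),(192,298),(61,280))]); print(P.round(3))
o=P.mean(0); ax=(P[0]+P[1]-P[2]-P[3])/2; print("sides",np.linalg.norm(P[1]-P[0]),np.linalg.norm(P[2]-P[1]))
yaw=np.arctan2(ax[1],ax[0]); print("mag",o.round(4),np.degrees(yaw))
L=np.radians(35); h=np.array([np.cos(yaw),np.sin(yaw),0]); z=-h*np.sin(L)+[0,0,np.cos(L)]
x=h*np.cos(L)+np.array([0,0,np.sin(L)]); y=np.cross(z,x)
F=np.array([o[0],o[1],.05]); M=F+.14*z; print("mouth",M.round(4),"axis",z.round(3))
print("measured mouth top/scene tri",tri(T,c(109,208),S,e(318,270)))
for nm,s,cr in(("t",T,(165,130,3)),("s",S,(200,150,3.5))):
    g=cv2.imread(f"pics/{nm}0c.png")
    def pt(X,col=(0,255,0)):
        u=proj(s,X); q=(int((u[0]-cr[0]+.5)*cr[2]),int((u[1]-cr[1]+.5)*cr[2])); cv2.circle(g,q,1,col,-1)
    for a in np.linspace(0,2*np.pi,60):
        k=np.cos(a)*x+np.sin(a)*y
        pt(M+.044*k); pt(F+.031*k,(0,255,255)); pt(M+.038*k,(0,0,255))
    pt(F+.182*z-.031*x)
    cv2.imwrite(f"pics/ov_{nm}.png",g)
a=cv2.imread("pics/ov_t.png")[50:310,40:240];b=cv2.imread("pics/ov_s.png")[180:560,80:430]
a=cv2.resize(a,(int(200*580/260),580));b=cv2.resize(b,(340,369))
o=np.zeros((580,446+340,3),np.uint8);o[:,:446]=a;o[:369,446:]=b;cv2.imwrite("pics/ov.png",o)
E
```

```text
clear [ 0.4798 -0.1121  0.1037] 0.0007 top@.111 [ 0.4788 -0.1119  0.111 ] scene@.102 [ 0.4794 -0.1155  0.102 ]
pink [ 0.4873 -0.3223  0.1026] 0.0005 top@.111 [ 0.4868 -0.3209  0.111 ] scene@.102 [ 0.4869 -0.3235  0.102 ]
purple [ 0.6068 -0.38    0.1032] 0.0018 top@.111 [ 0.6063 -0.3785  0.111 ] scene@.102 [ 0.6058 -0.3821  0.102 ]
[[0.711 0.131 0.015]
 [0.693 0.015 0.015]
 [0.499 0.046 0.015]
 [0.517 0.163 0.015]]
sides 0.11718981027640665 0.1961199116584989
mag [0.6049 0.089  0.015 ] -9.236602544829356
mouth [0.5256 0.1019 0.1647] axis [-0.566  0.092  0.819]
measured mouth top/scene tri (array([0.55892353, 0.09938177, 0.16001145]), np.float64(7.030442975798111e-06))
```

View pics/ov.png

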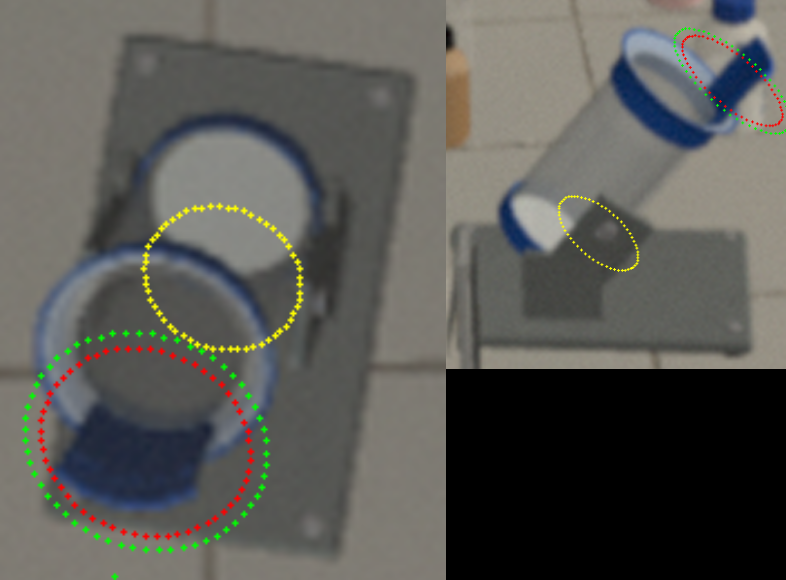

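The overlay shows that the plate isn't centred on the tube. The real collar lies about 33 mm further along +x, with its centre near overlay (154,351) against a predicted (146,441). I'll refine this with rim fits.

```bash
python3 - <<'E'
import pickle
from h import *
d=pickle.load(open("s0.pkl","rb")); T=d["top"];S=d["scene"]
yaw=np.radians(-9.2);L=np.radians(35); h=np.array([np.cos(yaw),np.sin(yaw),0]); z=-h*np.sin(L)+[0,0,np.cos(L)]
x=h*np.cos(L)+np.array([0,0,np.sin(L)]); y=np.cross(z,x)
o=np.array([.6049,.089,0])+.032*h+[0,.002,0]; F=o+[0,0,.05]; M=F+.14*z; print(M)
out=[]
for s,(u,v,w,hh) in((T,(180,158,60,70)),(S,(235,200,90,90))):
    k=6.5 if s is S else 6.5
    g=cv2.resize(s["pixels"][v:v+hh,u:u+w,::-1],(0,0),fx=k,fy=k,interpolation=cv2.INTER_CUBIC)
    g=np.clip(g*1.4,0,255).astype(np.uint8)
    def pt(X,col):
        q=proj(s,X); cv2.circle(g,(int((q[0]-u+.5)*k),int((q[1]-v+.5)*k)),1,col,-1)
    for a in np.linspace(0,2*np.pi,50):
        r=np.cos(a)*x+np.sin(a)*y
        pt(M+.044*r,(0,255,0)); pt(M+.038*r,(0,0,255)); pt(F+.031*r,(0,255,255))
    for e in(-.02,.02): pt(F+.182*z-.0237*x+e*y,(255,0,255))
    out.append(g)
H=max(i.shape[0] for i in out)
c=np.hstack([cv2.copyMakeBorder(i,0,H-i.shape[0],0,0,cv2.BORDER_CONSTANT) for i in out])
c=cv2.resize(c,(0,0),fx=.8,fy=.8) ; print(c.shape); cv2.imwrite("pics/ov2.png",c)
E
```

```text
[0.55722063 0.09872237 0.16468129]
(468, 780, 3)
```

View pics/ov2.png

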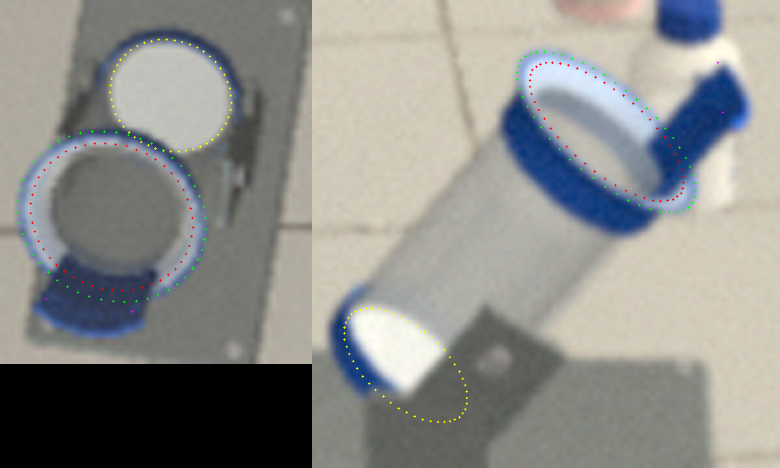

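The refined overlay matches the collar in both views to about 1 mm, which puts the mouth at (0.557, 0.0985, 0.165). Next I'll work out the first moves.

```bash
cat > g.py <<'E'
import sys
from h import *
from scipy.spatial.transform import Rotation as Ro
from station import robot
M=np.array([.557,.0985,.1647]); yaw=np.radians(-9.2);L=np.radians(35); hh=np.array([np.cos(yaw),np.sin(yaw),0])
az=-hh*np.sin(L)+[0,0,np.cos(L)]; axx=hh*np.cos(L)+np.array([0,0,np.sin(L)]); ay=np.cross(az,axx)
F=M-.14*az
down=Ro.from_euler("xyz",[180,0,170.8],degrees=True)
tilt=Ro.from_matrix(np.stack([np.cross(ay,-az),ay,-az],1))
def deltas(goals):
    o=robot.observe(); R0=Ro.from_euler("xyz",o["tcp_rot"],degrees=True)
    print("at",o["t"],o["eef_pos"].round(4),o["tcp_rot"].round(2),"q",o["qpos"].round(0),"w",o["gripper_width"].round(4),"F",o["force"].round(1))
    for p,R in goals:
        print("  goal",np.round(p,3),"shift mm",(R0.inv().apply(np.asarray(p)-o["eef_pos"])*1000).round(1),"turn",(R0.inv()*R).as_rotvec().round(3))
E
python3 - <<'E'
from g import *
print(tilt.as_euler("xyz",degrees=True))
deltas([([.25,.45,.32],down),([.40,.1,.32],down),([.479,-.112,.2],down),([.479,-.112,.14],down),([.479,-.112,.053],down)])
E
```

```text
[180.   35.  170.8]Traceback (most recent call last):
  File "<stdin>", line 3, in <module>
  File "g.py", line 12, in deltas
    print("at",o["t"],o["eef_pos"].round(4),o["tcp_rot"].round(2),"q",o["qpos"].round(0),"w",o["gripper_width"].round(4),"F",o["force"].round(1))
                                                                                             ^^^^^^^^^^^^^^^^^^^^^^^^
AttributeError: 'float' object has no attribute 'round'
```

```bash
sed -i 's/o\["gripper_width"\].round(4)/round(o["gripper_width"],4)/' g.py
python3 - <<'E'
from g import *
deltas([([.25,.45,.32],down),([.40,.1,.32],down),([.479,-.112,.2],down),([.479,-.112,.14],down),([.479,-.112,.053],down)])
E
```

```text
at 0.1 [0.185  0.5964 0.2215] [-1.7990e+02 -1.0000e-02  1.6277e+02] q [66. 13. 88. -0. 80. -7.] w 0.0868 F [ 0.2  0.3 -0.3]
  goal [0.25 0.45 0.32] shift mm [-105.5 -120.8  -98.3] turn [-0.002 -0.    -0.14 ]
  goal [0.4  0.1  0.32] shift mm [-352.4 -410.6  -97.8] turn [-0.002 -0.    -0.14 ]
  goal [ 0.479 -0.112  0.2  ] shift mm [-490.7 -589.5   22.5] turn [-0.002 -0.    -0.14 ]
  goal [ 0.479 -0.112  0.14 ] shift mm [-490.8 -589.4   82.5] turn [-0.002 -0.    -0.14 ]
  goal [ 0.479 -0.112  0.053] shift mm [-490.8 -589.2  169.5] turn [-0.002 -0.    -0.14 ]
```

The manual's scale: shifts go in shares of 600 mm and turns go in shares of 2 pi rad. Converting my numbers, -294 mm / 600 = -0.49, -257 mm / 600 = -0.4283, -0.14 rad / 6.2832 = -0.0223.

Request:
{"op": "jog_arm", "data": {"targets": "1 0 0 -0.0833 0 0 -0.008; 1 0 0 -0.1633 0 0 -0.0159; 1 -0.05 -0.0583 -0.1633 0 0 -0.0223; 1 -0.1033 -0.12 -0.1633 0 0 -0.0223; 1 -0.1567 -0.1817 -0.1633 0 0 -0.0223; 1 -0.21 -0.2433 -0.1633 0 0 -0.0223; 1 -0.2633 -0.305 -0.1633 0 0 -0.0223; 1 -0.3167 -0.3667 -0.1633 0 0 -0.0223; 1 -0.37 -0.4283 -0.1633 0 0 -0.0223; 1 -0.4233 -0.49 -0.1633 0 0 -0.0223"}}

```text
t: 1.1
eef_pos: [0.3407, 0.239, 0.3203]
tcp_rot: [-180.0, 0.0, 170.8]
force: [0.9, 0.8, -0.5]
gripper_width: 0.0872
grasp_force: 0.0
```

```bash
python3 - <<'E'
from g import *
deltas([([.40,.1,.32],down),([.479,-.112,.2],down),([.479,-.112,.14],down),([.479,-.112,.053],down)])
E
```

```text
at 1.1 [0.3407 0.239  0.3203] [-1.8000e+02  1.0000e-02  1.7082e+02] q [ 24. -20. 108.  -0.  92. -57.] w 0.0872 F [ 0.9  0.8 -0.5]
  goal [0.4  0.1  0.32] shift mm [ -80.7 -127.8    0.3] turn [-0.  0.  0.]
  goal [ 0.479 -0.112  0.2  ] shift mm [-192.5 -324.5  120.3] turn [-0.  0.  0.]
  goal [ 0.479 -0.112  0.14 ] shift mm [-192.5 -324.5  180.3] turn [-0.  0.  0.]
  goal [ 0.479 -0.112  0.053] shift mm [-192.5 -324.5  267.3] turn [-0.  0.  0.]
```

Scaled: -324 mm / 600 = -0.54, -192 mm / 600 = -0.32.

Request:
{"op": "jog_arm", "data": {"targets": "1 -0.0417 -0.0667 0 0 0 0; 1 -0.0833 -0.1333 0 0 0 0; 1 -0.125 -0.2 0 0 0 0; 1 -0.1617 -0.2667 0 0 0 0; 1 -0.2033 -0.3383 0 0 0 0; 1 -0.245 -0.41 0.0333 0 0 0; 1 -0.2867 -0.48 0.0667 0 0 0; 1 -0.32 -0.54 0.1083 0 0 0; 1 -0.32 -0.54 0.1833 0 0 0; 1 -0.32 -0.54 0.2333 0 0 0"}}

```text
t: 2.1
eef_pos: [0.4769, -0.1109, 0.177]
tcp_rot: [180.0, -0.2, 170.6]
force: [0.1, 0.8, 0.0]
gripper_width: 0.0868
grasp_force: 0.0
```

```bash
python3 - <<'E'
from g import *
from station import vision
s=vision.snapshot("scene");t=vision.snapshot("top")
cv2.imwrite("pics/b1.png",np.hstack([s["pixels"][130:330,180:400,::-1],t["pixels"][100:300,180:420,::-1]]))
deltas([([.479,-.112,.14],down),([.479,-.112,.053],down)])
E
```

```text
at 2.2 [ 0.4745 -0.1087  0.175 ] [179.86  -0.6  170.72] q [ -22.   -4.  110.    0.   74. -103.] w 0.0871 F [0.1 0.5 0.7]
  goal [ 0.479 -0.112  0.14 ] shift mm [-5.4 -2.6 34.9] turn [ 0.002 -0.011 -0.001]
  goal [ 0.479 -0.112  0.053] shift mm [ -6.3  -2.8 121.9] turn [ 0.002 -0.011 -0.001]
```

View pics/b1.png

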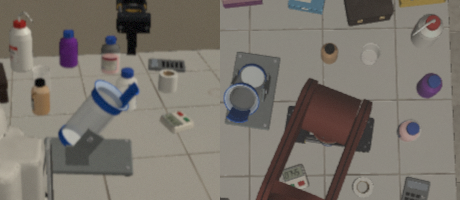

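The scene view shows the gripper above the clear bottle, at about (130,30) in the strip. The top view shows the arm over it, with nothing disturbed.

Scaled: 35 mm / 600 = 0.0583, 20 mm / 600 = 0.0333.

Request:
{"op": "jog_arm", "data": {"targets": "1 -0.0067 -0.0033 0.0333 0 0 0; 1 -0.0067 -0.0033 0.0583 0 0 0; 1 -0.0067 -0.0033 0.0583 0 0 0; 1 -0.0067 -0.0033 0.0583 0 0 0; 1 -0.0067 -0.0033 0.0583 0 0 0"}}

```text
t: 2.7
eef_pos: [0.483, -0.1125, 0.1475]
tcp_rot: [-180.0, 0.2, 170.8]
force: [0.3, -0.0, -0.2]
gripper_width: 0.0869
grasp_force: 0.0
```

```bash
python3 - <<'E'
from g import *
deltas([([.479,-.112,.053],down)])
E
```

```text
at 2.7 [ 0.483  -0.1125  0.1475] [-1.7996e+02  1.6000e-01  1.7081e+02] q [ -22.   -1.  111.   -0.   70. -103.] w 0.0869 F [ 0.3 -0.  -0.2]
  goal [ 0.479 -0.112  0.053] shift mm [ 4.3 -0.1 94.5] turn [-0.001  0.003  0.   ]
```

Scaled: 93 mm / 600 = 0.155, 75 mm / 600 = 0.125.

Request:
{"op": "jog_arm", "data": {"targets": "1 0.0067 0 0.0417 0 0 0; 1 0.0067 0 0.0833 0 0 0; 1 0.0067 0 0.125 0 0 0; 1 0.0067 0 0.155 0 0 0; 1 0.0067 0 0.155 0 0 0; 1 0.0067 0 0.155 0 0 0; 0 0.0067 0 0.155 0 0 0; 0 0.0067 0 0.155 0 0 0; 0 0.0067 0 0.155 0 0 0; 0 0.0067 0 0.155 0 0 0"}}

```text
t: 3.7
eef_pos: [0.4784, -0.1118, 0.0531]
tcp_rot: [-180.0, 0.1, 170.8]
force: [-0.3, 0.2, -0.5]
gripper_width: 0.0629
grasp_force: 0.0
```

Request:
{"op": "jog_arm", "data": {"targets": "0 0 0 0 0 0 0; 0 0 0 0 0 0 0; 0 0 0 0 0 0 0; 0 0 0 0 0 0 0"}}

```text
t: 4.1
eef_pos: [0.4782, -0.1116, 0.0528]
tcp_rot: [180.0, 0.0, 170.8]
force: [0.5, 1.1, 3.1]
gripper_width: 0.0544
grasp_force: 30.0
```

```bash
python3 - <<'E'
from g import *
deltas([([.479,-.112,.053],down)])
E
```

```text
at 4.1 [ 0.4782 -0.1116  0.0528] [1.7999e+02 2.0000e-02 1.7079e+02] q [ -22.    6.  115.    0.   59. -103.] w 0.0544 F [0.5 1.1 3.1]
  goal [ 0.479 -0.112  0.053] shift mm [-0.8 -0.3 -0.2] turn [ 0.  0. -0.]
```

```bash
python3 - <<'E'
from g import *
deltas([([.44,-.10,.33],down),(F+.30*az,tilt),(F+.25*az,tilt),(F+.15*az,tilt)])
E
```

```text
at 4.1 [ 0.4782 -0.1116  0.0528] [1.7999e+02 2.0000e-02 1.7079e+02] q [ -22.    6.  115.    0.   59. -103.] w 0.0544 F [0.5 1.1 3.1]
  goal [ 0.44 -0.1   0.33] shift mm [  39.5    5.4 -277.2] turn [ 0.  0. -0.]
  goal [0.466 0.113 0.296] shift mm [  47.6  220.  -243. ] turn [ 0.    -0.611 -0.   ]
  goal [0.495 0.109 0.255] shift mm [  18.9  220.  -202. ] turn [ 0.    -0.611 -0.   ]
  goal [0.551 0.099 0.173] shift mm [ -38.4  220.  -120.1] turn [ 0.    -0.611 -0.   ]
```

Scaled: -243 mm / 600 = -0.405, 115 mm / 600 = 0.1917, -0.611 rad / 6.2832 = -0.0972.

Request:
{"op": "jog_arm", "data": {"targets": "0 0 0 -0.0333 0 0 0; 0 0.0083 0 -0.0833 0 0 0; 0 0.0167 0 -0.15 0 0 0; 0 0.0333 0 -0.2167 0 0 0; 0 0.05 0 -0.2833 0 -0.0127 0; 0 0.0667 0.0083 -0.35 0 -0.0286 0; 0 0.0783 0.025 -0.405 0 -0.0462 0; 0 0.0783 0.075 -0.405 0 -0.0637 0; 0 0.0783 0.1333 -0.405 0 -0.0812 0; 0 0.0783 0.1917 -0.405 0 -0.0972 0"}}

```text
t: 5.1
eef_pos: [0.4496, 0.0095, 0.2955]
tcp_rot: [179.9, 35.3, 170.6]
force: [0.0, 0.3, -1.6]
gripper_width: 0.0545
grasp_force: 30.0
```

```bash
python3 - <<'E'
from g import *
deltas([(F+.30*az,tilt),(F+.25*az,tilt),(F+.15*az,tilt)])
E
```

```text
at 5.1 [0.4496 0.0095 0.2955] [179.93  35.27 170.6 ] q [ -9. -48. 134.  -1.  59. -89.] w 0.0545 F [ 0.   0.3 -1.6]
  goal [0.466 0.113 0.296] shift mm [  0.2 105.   -0.3] turn [-0.001  0.005 -0.003]
  goal [0.495 0.109 0.255] shift mm [  0.4 105.1  49.7] turn [-0.001  0.005 -0.003]
  goal [0.551 0.099 0.173] shift mm [  0.9 105.1 149.7] turn [-0.001  0.005 -0.003]
```

Scaled: 105 mm / 600 = 0.175, 100 mm / 600 = 0.1667.

Request:
{"op": "jog_arm", "data": {"targets": "0 0 0.0417 0.005 0 0 0; 0 0 0.0833 0.0117 0 0 0; 0 0 0.125 0.02 0 0 0; 0 0 0.1667 0.0267 0 0 0; 0 0 0.175 0.0333 0 0 0; 0 0 0.175 0.0333 0 0 0; 0 0 0.175 0.0333 0 0 0; 0 0 0.175 0.0333 0 0 0"}}

```text
t: 5.9
eef_pos: [0.4781, 0.1101, 0.2792]
tcp_rot: [-180.0, 35.0, 170.7]
force: [0.0, -0.9, -2.0]
gripper_width: 0.0547
grasp_force: 30.0
```

```bash
python3 - <<'E'
from g import *
from station import vision
s=vision.snapshot("scene")
cv2.imwrite("pics/b2.png",cv2.resize(s["pixels"][100:320,200:400,::-1],(0,0),fx=2.7,fy=2.7,interpolation=cv2.INTER_CUBIC))
deltas([(F+.25*az,tilt),(F+.15*az,tilt)])
E
```

```text
at 5.95 [0.4782 0.11   0.2794] [-180.     35.03  170.69] q [ 12. -35. 129. -15.  54. -63.] w 0.0545 F [ 0.1 -0.7 -1.5]
  goal [0.495 0.109 0.255] shift mm [ 0.6  1.2 29.6] turn [-0.001  0.001 -0.002]
  goal [0.551 0.099 0.173] shift mm [  0.6   1.4 129.6] turn [-0.001  0.001 -0.002]
```

View pics/b2.png

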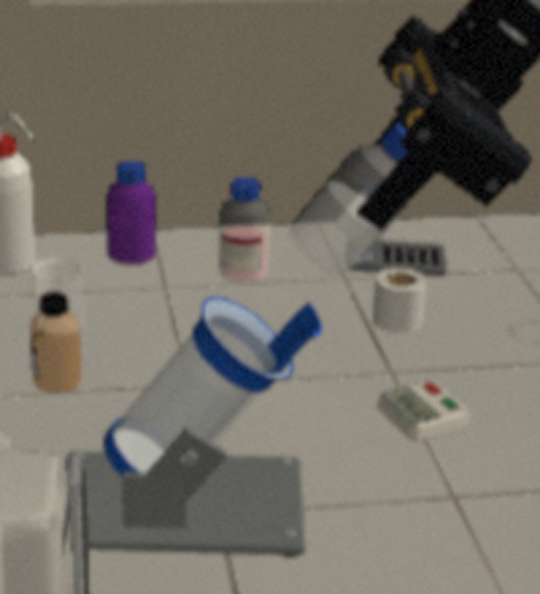

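The view shows the clear bottle tilted in the gripper, with its cap at (397,140), up and to the right of the mouth at (248,338). I'll check where the cap should project if the bottle is on the tube axis.

```bash
python3 - <<'E'
from g import *
import pickle
S=pickle.load(open("s0.pkl","rb"))["scene"]
o=robot.observe(); R0=Ro.from_euler("xyz",o["tcp_rot"],degrees=True); tz=R0.as_matrix()[:,2]
b=lambda X:((proj(S,X)-[200,100]+.5)*2.7).round(0)
for n,X in(("F",F),("M",M),("tcp",o["eef_pos"]),("foot",o["eef_pos"]+.053*tz),("cap93",o["eef_pos"]-.04*tz),("cap111",o["eef_pos"]-.058*tz),("ax.3",F+.3*az)): print(n,b(X))
E
```

```text
F [144. 459.]
M [248. 338.]
tcp [363. 202.]
foot [318. 255.]
cap93 [399. 160.]
cap111 [416. 141.]
ax.3 [382. 182.]
```

Scaled: 80 mm / 600 = 0.1333, 70 mm / 600 = 0.1167.

Request:
{"op": "jog_arm", "data": {"targets": "0 0.001 0.0023 0.0333 0 0 0; 0 0.001 0.0023 0.0667 0 0 0; 0 0.001 0.0023 0.0917 0 0 0; 0 0.001 0.0023 0.1167 0 0 0; 0 0.001 0.0023 0.1333 0 0 0; 0 0.001 0.0023 0.1333 0 0 0; 0 0.001 0.0023 0.1333 0 0 0"}}

```text
t: 6.65
eef_pos: [0.5232, 0.1049, 0.2136]
tcp_rot: [-180.0, 35.0, 170.7]
force: [-0.5, 0.8, -0.7]
gripper_width: 0.0549
grasp_force: 30.0
```

```bash
python3 - <<'E'
from g import *
deltas([(F+.15*az,tilt)])
E
```

```text
at 6.65 [0.5232 0.1049 0.2136] [-179.99   35.01  170.74] q [ 10. -24. 129. -16.  43. -62.] w 0.0549 F [-0.5  0.8 -0.7]
  goal [0.551 0.099 0.173] shift mm [-0.1 -0.8 49.8] turn [-0.001  0.    -0.001]
```

Scaled: 22 mm / 600 = 0.0367, 16 mm / 600 = 0.0267.

Request:
{"op": "jog_arm", "data": {"targets": "0 0 -0.0013 0.0133 0 0 0; 0 0 -0.0013 0.0267 0 0 0; 0 0 -0.0013 0.0367 0 0 0; 0 0 -0.0013 0.0367 0 0 0"}}

```text
t: 7.05
eef_pos: [0.5352, 0.1023, 0.1939]
tcp_rot: [-180.0, 34.9, 170.8]
force: [-0.6, 0.3, -2.5]
gripper_width: 0.0545
grasp_force: 30.0
```

Scaled: 28 mm / 600 = 0.0467, 23 mm / 600 = 0.0383.

Request:
{"op": "jog_arm", "data": {"targets": "0 0 0 0.0133 0 0 0; 0 0 0 0.0267 0 0 0; 0 0 0 0.0383 0 0 0; 0 0 0 0.0467 0 0 0; 0 0 0 0.0467 0 0 0"}}

```text
t: 7.55
eef_pos: [0.5512, 0.0997, 0.1712]
tcp_rot: [-180.0, 34.9, 170.8]
force: [-0.6, -1.5, -1.3]
gripper_width: 0.0542
grasp_force: 30.0
```

```bash
python3 - <<'E'
from g import *
from station import vision
s=vision.snapshot("scene")
cv2.imwrite("pics/b3.png",cv2.resize(s["pixels"][100:320,200:400,::-1],(0,0),fx=2.7,fy=2.7,interpolation=cv2.INTER_CUBIC))
deltas([(F+.15*az,tilt)])
E
```

```text
at 7.6 [0.5513 0.0998 0.1717] [-179.98   34.95  170.79] q [  8. -16. 128. -17.  36. -61.] w 0.0544 F [-0.2  0.1 -1.2]
  goal [0.551 0.099 0.173] shift mm [-0.8 -0.4 -0.9] turn [-0.    -0.001 -0.   ]
```

View pics/b3.png

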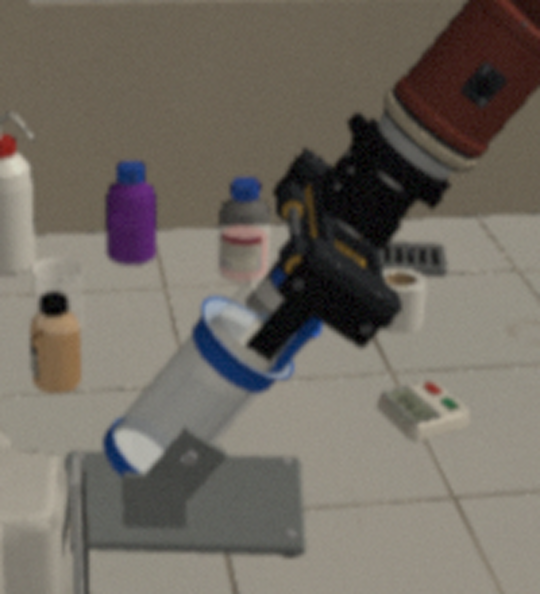

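The bottle's foot is in the tube with no contact force, and the fingertip at (262,345) is just above the collar. Releasing now.

Scaled: -130 mm / 600 = -0.2167, -90 mm / 600 = -0.15.

Request:
{"op": "jog_arm", "data": {"targets": "1 0 0 0 0 0 0; 1 0 0 0 0 0 0; 1 0 0 0 0 0 0; 1 0 0 0 0 0 0; 1 0 0 0 0 0 0; 1 0 0 0 0 0 0; 1 0 0 -0.0333 0 0 0; 1 0 0 -0.0833 0 0 0; 1 0 0 -0.15 0 0 0; 1 0 0 -0.2167 0 0 0"}}

```text
t: 8.6
eef_pos: [0.4766, 0.1117, 0.2793]
tcp_rot: [-180.0, 34.9, 170.8]
force: [0.8, 0.5, 1.2]
gripper_width: 0.0868
grasp_force: 0.0
```

```bash
python3 - <<'E'
from g import *
from station import vision
s=vision.snapshot("scene")
cv2.imwrite("pics/b4.png",cv2.resize(s["pixels"][100:320,200:400,::-1],(0,0),fx=2.7,fy=2.7,interpolation=cv2.INTER_CUBIC))
p=[.487,-.3222]
deltas([([.44,-.05,.30],down),([*p,.20],down),([*p,.15],down),([*p,.053],down)])
E
```

```text
at 8.65 [0.4772 0.1129 0.2872] [179.76  35.47 170.68] q [ 13. -35. 128. -15.  55. -63.] w 0.087 F [3.4 2.9 5.5]
  goal [ 0.44 -0.05  0.3 ] shift mm [   1.  -166.7  -17.1] turn [ 0.003  0.619 -0.001]
  goal [ 0.487 -0.322  0.2  ] shift mm [ -14.6 -428.2  115.7] turn [ 0.003  0.619 -0.001]
  goal [ 0.487 -0.322  0.15 ] shift mm [  14.4 -428.4  156.4] turn [ 0.003  0.619 -0.001]
  goal [ 0.487 -0.322  0.053] shift mm [  70.7 -428.8  235.4] turn [ 0.003  0.619 -0.001]
```

View pics/b4.png

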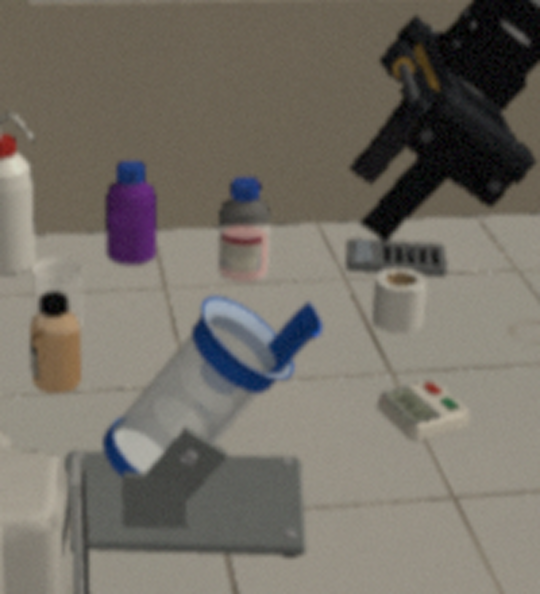

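The tube now holds the clear bottle, with its cap tint at about (221,365), which is where a fully seated bottle's cap would project. That was my tenth picture, so further checks will be numeric.

```bash
cat > prof.py <<'E'
from g import *
from station import vision
import pickle
def prof(names=("scene",)):
    d=pickle.load(open("s0.pkl","rb"))
    for n in names:
        s=vision.snapshot(n)
        print(n)
        for a in np.arange(.06,.26,.008):
            u=proj(s,F+a*az).round().astype(int); f_=lambda i:cv2.blur(i,(3,3))[u[1],u[0]].astype(int)
            print(int(a*1000),u,f_(d[n]["pixels"]),f_(s["pixels"]))
E
python3 -c "
from prof import *
prof(('scene','top'))"
```

```text
scene
60 [269 251] [126 126 120] [139 137 130]
68 [271 248] [126 126 121] [131 130 124]
76 [273 246] [127 126 121] [139 138 131]
84 [275 243] [128 127 122] [135 134 129]
92 [278 241] [131 130 124] [104 108 115]
100 [280 238] [ 96 102 114] [ 73  85 105]
108 [282 235] [18 46 94] [17 46 94]
116 [284 233] [16 44 88] [17 44 88]
124 [287 230] [126 127 127] [126 127 126]
132 [289 227] [128 128 125] [129 129 125]
140 [291 225] [101 108 118] [102 108 118]
148 [294 222] [139 147 159] [138 147 158]
156 [296 219] [128 141 161] [130 142 162]
164 [298 216] [138 133 124] [149 144 133]
172 [301 214] [146 141 130] [150 144 132]
180 [303 211] [154 150 138] [149 145 133]
188 [306 208] [ 93  96 108] [151 145 133]
196 [308 205] [26 47 94] [146 141 129]
204 [311 202] [ 40  65 119] [148 143 131]
212 [313 199] [118 121 129] [149 144 132]
220 [315 197] [149 144 132] [149 144 133]
228 [318 194] [151 145 133] [151 146 134]
236 [320 191] [142 135 123] [140 134 121]
244 [323 188] [150 144 132] [150 144 132]
252 [325 185] [151 145 133] [150 145 132]
top
60 [208 186] [72 80 99] [ 82  91 111]
68 [207 187] [ 96 100 
[... 170 characters left out ...]
08 [204 194] [83 82 80] [ 58  77 126]
116 [203 195] [83 82 80] [ 59  77 127]
124 [202 197] [83 83 81] [ 59  77 127]
132 [202 198] [83 83 80] [ 59  77 127]
140 [201 199] [83 82 80] [ 61  77 122]
148 [200 201] [82 82 80] [82 85 93]
156 [200 202] [83 83 80] [89 89 89]
164 [199 204] [82 82 79] [91 91 88]
172 [198 205] [80 80 79] [89 89 87]
180 [197 207] [67 71 74] [76 79 83]
188 [197 209] [51 57 70] [54 61 76]
196 [196 210] [38 45 63] [39 48 69]
204 [195 212] [34 41 60] [35 45 66]
212 [194 213] [34 41 60] [35 44 66]
220 [194 215] [35 42 62] [36 45 68]
228 [193 217] [36 45 68] [37 48 75]
236 [192 218] [36 47 72] [37 50 79]
244 [191 220] [55 68 93] [ 61  75 103]
252 [190 222] [87 88 86] [95 97 95]
```

Scaled: -380 mm / 600 = -0.6333, -220 mm / 600 = -0.3667, 0.619 rad / 6.2832 = 0.0985.

Request:
{"op": "jog_arm", "data": {"targets": "1 0 -0.0333 -0.0167 0 0.008 0; 1 0 -0.1 -0.025 0 0.0239 0; 1 0 -0.1667 -0.025 0 0.0398 0; 1 0 -0.2333 -0.025 0 0.0557 0; 1 0 -0.3 -0.0167 0 0.0716 0; 1 -0.0083 -0.3667 0.0083 0 0.0875 0; 1 -0.0167 -0.4333 0.0417 0 0.0985 0; 1 -0.02 -0.5 0.075 0 0.0985 0; 1 -0.0233 -0.5667 0.1083 0 0.0985 0; 1 -0.0267 -0.6333 0.1417 0 0.0985 0"}}

```text
t: 9.75
eef_pos: [0.4775, -0.275, 0.2154]
tcp_rot: [179.9, -0.6, 170.7]
force: [0.9, -0.5, 0.8]
gripper_width: 0.087
grasp_force: 0.0
```

```bash
python3 - <<'E'
from g import *
p=[.487,-.3222]
deltas([([*p,.17],down),([*p,.053],down)])
E
```

```text
at 9.75 [ 0.4775 -0.275   0.2154] [179.91  -0.61 170.74] q [ -38.    3.   99.   -0.   79. -119.] w 0.087 F [ 0.9 -0.5  0.8]
  goal [ 0.487 -0.322  0.17 ] shift mm [-17.4 -45.1  45.1] turn [ 0.002 -0.011 -0.001]
  goal [ 0.487 -0.322  0.053] shift mm [-18.7 -45.3 162.1] turn [ 0.002 -0.011 -0.001]
```

The clear bottle is seated: its cap starts at about 92–96 mm along the axis. Continuing to the pink one.

Scaled: -45 mm / 600 = -0.075, 40 mm / 600 = 0.0667, -0.008 rad / 6.2832 = -0.0013.

Request:
{"op": "jog_arm", "data": {"targets": "1 -0.0167 -0.0417 0.0167 0 0 0; 1 -0.0283 -0.075 0.0417 0 -0.0013 0; 1 -0.0283 -0.075 0.0667 0 -0.0013 0; 1 -0.0283 -0.075 0.075 0 -0.0013 0; 1 -0.0283 -0.075 0.075 0 -0.0013 0; 1 -0.0283 -0.075 0.075 0 -0.0013 0"}}

```text
t: 10.35
eef_pos: [0.4874, -0.3193, 0.1735]
tcp_rot: [180.0, 0.0, 170.8]
force: [-0.1, -0.2, 0.9]
gripper_width: 0.0869
grasp_force: 0.0
```

```bash
python3 - <<'E'
from g import *
from station import vision
s=vision.snapshot("scene"); 
for b in blobs(s,(105,120,60),(122,255,255))[0]: print(b)
p=[.487,-.3222]
deltas([([*p,.053],down)])
E
```

```text
([248.0, 163.6], [244, 160, 9, 8, 68])
([290.5, 169.7], [286, 166, 10, 8, 72])
([308.7, 224.3], [300, 213, 19, 25, 209])
([283.7, 233.5], [272, 219, 28, 26, 241])
([242.4, 268.2], [239, 259, 10, 16, 62])
([363.4, 390.1], [312, 358, 106, 62, 3368])
at 10.4 [ 0.4877 -0.3196  0.1741] [-1.7997e+02  6.0000e-02  1.7085e+02] q [ -41.    9.   97.    0.   74. -122.] w 0.087 F [ 0.5 -0.  -0. ]
  goal [ 0.487 -0.322  0.053] shift mm [  0.4  -2.6 121.1] turn [-0.     0.001  0.001]
```

Scaled: 120 mm / 600 = 0.2, 100 mm / 600 = 0.1667.

Request:
{"op": "jog_arm", "data": {"targets": "1 0 -0.0033 0.0417 0 0 0; 1 0 -0.0033 0.0833 0 0 0; 1 0 -0.0033 0.125 0 0 0; 1 0 -0.0033 0.1667 0 0 0; 1 0 -0.0033 0.2 0 0 0; 1 0 -0.0033 0.2 0 0 0; 1 0 -0.0033 0.2 0 0 0; 0 0 -0.0033 0.2 0 0 0; 0 0 -0.0033 0.2 0 0 0; 0 0 -0.0033 0.2 0 0 0"}}

```text
t: 11.4
eef_pos: [0.4876, -0.3227, 0.0546]
tcp_rot: [-179.9, 0.1, 170.8]
force: [-0.2, 0.9, -0.1]
gripper_width: 0.0707
grasp_force: 0.0
```

Request:
{"op": "jog_arm", "data": {"targets": "0 0 0 0 0 0 0; 0 0 0 0 0 0 0; 0 0 0 0 0 0 0; 0 0 0 0 0 0 0; 0 0 0 0 0 0 0"}}

```text
t: 11.9
eef_pos: [0.4871, -0.3223, 0.0535]
tcp_rot: [-180.0, 0.0, 170.8]
force: [-0.2, 0.1, 4.0]
gripper_width: 0.0551
grasp_force: 30.0
```

```bash
python3 - <<'E'
from g import *
deltas([([.44,-.10,.30],down),(F+.285*az,tilt)])
E
```

```text
at 11.9 [ 0.4871 -0.3223  0.0535] [-1.7999e+02  2.0000e-02  1.7079e+02] q [ -41.   17.  101.    0.   61. -122.] w 0.0551 F [-0.2  0.1  4. ]
  goal [ 0.44 -0.1   0.3 ] shift mm [  82.   211.8 -246.5] turn [-0.  0. -0.]
  goal [0.475 0.112 0.283] shift mm [  81.4  426.5 -230. ] turn [-0.   -0.61 -0.  ]
```

Scaled: -240 mm / 600 = -0.4, -170 mm / 600 = -0.2833, -0.37 rad / 6.2832 = -0.0589.

Request:
{"op": "jog_arm", "data": {"targets": "0 0 0 -0.0333 0 0 0; 0 0.0083 0 -0.0833 0 0 0; 0 0.02 0 -0.15 0 0 0; 0 0.0417 0 -0.2167 0 0 0; 0 0.0583 0.0083 -0.2833 0 0 0; 0 0.075 0.025 -0.35 0 -0.008 0; 0 0.1 0.0583 -0.4 0 -0.0207 0; 0 0.1083 0.125 -0.4 0 -0.0334 0; 0 0.1167 0.1917 -0.4 0 -0.0462 0; 0 0.125 0.2583 -0.4 0 -0.0589 0"}}

```text
t: 12.9
eef_pos: [0.4373, -0.1562, 0.2931]
tcp_rot: [180.0, 21.4, 170.7]
force: [-0.5, 0.5, 0.0]
gripper_width: 0.0551
grasp_force: 30.0
```

```bash
python3 - <<'E'
from g import *
deltas([(F+.3*az,tilt),(F+.285*az,tilt)])
E
```

```text
at 12.9 [ 0.4373 -0.1562  0.2931] [179.99  21.38 170.7 ] q [ -37.  -31.  121.   10.   71. -119.] w 0.0551 F [-0.5  0.5  0. ]
  goal [0.466 0.113 0.296] shift mm [ 12.8 270.6  -7.8] turn [-0.001 -0.238 -0.002]
  goal [0.475 0.112 0.283] shift mm [  9.3 270.6   6.8] turn [-0.001 -0.238 -0.002]
```

Scaled: 270 mm / 600 = 0.45, 260 mm / 600 = 0.4333, -0.238 rad / 6.2832 = -0.0379.

Request:
{"op": "jog_arm", "data": {"targets": "0 0.0033 0.0583 -0.005 0 -0.008 0; 0 0.0067 0.1167 -0.005 0 -0.0191 0; 0 0.01 0.175 -0.005 0 -0.0286 0; 0 0.0133 0.2333 0 0 -0.0379 0; 0 0.015 0.2917 0.0033 0 -0.0379 0; 0 0.015 0.3417 0.0067 0 -0.0379 0; 0 0.015 0.3917 0.01 0 -0.0379 0; 0 0.015 0.4333 0.0117 0 -0.0379 0; 0 0.015 0.45 0.0117 0 -0.0379 0; 0 0.015 0.45 0.0117 0 -0.0379 0"}}

```text
t: 13.9
eef_pos: [0.4746, 0.1117, 0.2823]
tcp_rot: [-179.9, 34.7, 171.0]
force: [-0.3, 0.7, -2.1]
gripper_width: 0.0551
grasp_force: 30.0
```

Request:
{"op": "jog_arm", "data": {"targets": "0 0 0 0 0 0 0; 0 0 0 0 0 0 0"}}

```text
t: 14.1
eef_pos: [0.4749, 0.1094, 0.2832]
tcp_rot: [-180.0, 34.8, 170.7]
force: [-0.2, -0.7, -1.0]
gripper_width: 0.0553
grasp_force: 30.0
```

```bash
python3 - <<'E'
from g import *
deltas([(F+.285*az,tilt),(F+.205*az,tilt),(F+.167*az,tilt)])
E
```

```text
at 14.1 [0.4749 0.1094 0.2832] [-179.97   34.81  170.74] q [ 12. -35. 129. -15.  55. -64.] w 0.0553 F [-0.2 -0.7 -1. ]
  goal [0.475 0.112 0.283] shift mm [ 0.2  2.3 -0.5] turn [-0.001 -0.003 -0.001]
  goal [0.52  0.104 0.218] shift mm [-0.1  2.4 79.5] turn [-0.001 -0.003 -0.001]
  goal [0.542 0.101 0.187] shift mm [ -0.2   2.4 117.5] turn [-0.001 -0.003 -0.001]
```

Scaled: 80 mm / 600 = 0.1333, 70 mm / 600 = 0.1167.

Request:
{"op": "jog_arm", "data": {"targets": "0 0 0.0033 0.0333 0 0 0; 0 0 0.0033 0.0667 0 0 0; 0 0 0.0033 0.0917 0 0 0; 0 0 0.0033 0.1167 0 0 0; 0 0 0.0033 0.1333 0 0 0; 0 0 0.0033 0.1333 0 0 0; 0 0 0.0033 0.1333 0 0 0"}}

```text
t: 14.8
eef_pos: [0.5206, 0.1044, 0.2181]
tcp_rot: [-180.0, 34.8, 170.7]
force: [0.5, 0.2, -0.6]
gripper_width: 0.055
grasp_force: 30.0
```

```bash
python3 - <<'E'
from g import *
deltas([(F+.168*az,tilt)])
E
```

```text
at 14.8 [0.5206 0.1044 0.2181] [-180.     34.84  170.73] q [ 10. -25. 129. -16.  43. -63.] w 0.055 F [ 0.5  0.2 -0.6]
  goal [0.541 0.101 0.188] shift mm [ 0.3  0.1 36.9] turn [-0.001 -0.003 -0.001]
```

Scaled: 34 mm / 600 = 0.0567, 31 mm / 600 = 0.0517, -0.003 rad / 6.2832 = -0.0005.

Request:
{"op": "jog_arm", "data": {"targets": "0 0 0 0.0133 0 0 0; 0 0 0 0.0267 0 0 0; 0 0 0 0.0367 0 -0.0005 0; 0 0 0 0.045 0 -0.0005 0; 0 0 0 0.0517 0 -0.0005 0; 0 0 0 0.0567 0 -0.0005 0; 0 0 0 0.0567 0 -0.0005 0; 0 0 0 0.0567 0 -0.0005 0"}}

```text
t: 15.6
eef_pos: [0.5398, 0.1018, 0.1899]
tcp_rot: [-180.0, 35.0, 170.8]
force: [-0.0, -0.0, -1.7]
gripper_width: 0.0548
grasp_force: 30.0
```

```bash
python3 - <<'E'
from g import *
deltas([(F+.168*az,tilt)])
E
```

```text
at 15.6 [0.5398 0.1018 0.1899] [-180.     35.    170.79] q [  9. -20. 129. -17.  38. -62.] w 0.0548 F [-0.  -0.  -1.7]
  goal [0.541 0.101 0.188] shift mm [ 0.1 -0.5  2.7] turn [-0.  0. -0.]
```

Scaled: 3 mm / 600 = 0.005, 2 mm / 600 = 0.0033.

Request:
{"op": "jog_arm", "data": {"targets": "0 0 0 0.0033 0 0 0; 0 0 0 0.005 0 0 0; 1 0 0 0.005 0 0 0; 1 0 0 0.005 0 0 0; 1 0 0 0.005 0 0 0; 1 0 0 0.005 0 0 0; 1 0 0 0.005 0 0 0; 1 0 0 0.005 0 0 0; 1 0 0 0.005 0 0 0; 1 0 0 0.005 0 0 0"}}

```text
t: 16.6
eef_pos: [0.5414, 0.1015, 0.1874]
tcp_rot: [-180.0, 35.0, 170.8]
force: [0.2, -0.2, -0.3]
gripper_width: 0.0869
grasp_force: 0.0
```

Scaled: -110 mm / 600 = -0.1833, -95 mm / 600 = -0.1583.

Request:
{"op": "jog_arm", "data": {"targets": "1 0 0 -0.0167 0 0 0; 1 0 0 -0.0417 0 0 0; 1 0 0 -0.075 0 0 0; 1 0 0 -0.1167 0 0 0; 1 0 0 -0.1583 0 0 0; 1 0 0 -0.1833 0 0 0; 1 0 0 -0.1833 0 0 0; 1 0 0 -0.1833 0 0 0"}}

```text
t: 17.4
eef_pos: [0.4792, 0.1118, 0.2779]
tcp_rot: [180.0, 35.1, 170.8]
force: [0.0, -0.2, -0.6]
gripper_width: 0.0868
grasp_force: 0.0
```

```bash
python3 - <<'E'
from g import *
from station import vision
deltas([])
s=vision.snapshot("scene");t=vision.snapshot("top")
for b in blobs(s,(105,120,60),(122,255,255))[0]: print(b)
import pickle; d=pickle.load(open("s0.pkl","rb"))["scene"]
for k,off in(("exp axis",0),("exp wall",-.003)):
    print(k,[ (int(a*1000),proj(s,F+a*az+off*axx).round(1).tolist()) for a in (.111,.204,.213,.222)])
for a in np.arange(.1,.26,.008):
    u=proj(s,F+a*az-.003*axx).round().astype(int); print(int(a*1000),u,cv2.blur(s["pixels"],(3,3))[u[1],u[0]],cv2.blur(d["pixels"],(3,3))[u[1],u[0]])
m=np.abs(s["pixels"].astype(int)-d["pixels"]).sum(2)>60
n,l,st,c=cv2.connectedComponentsWithStats(m.astype(np.uint8)); print([st[i].tolist() for i in range(1,n) if st[i,4]>20])
E
```

```text
at 17.4 [0.4792 0.1118 0.2779] [179.97  35.07 170.79] q [ 12. -35. 129. -15.  54. -63.] w 0.0868 F [ 0.  -0.2 -0.6]
([248.0, 163.6], [244, 160, 9, 8, 68])
([316.2, 199.7], [309, 193, 15, 14, 142])
([283.8, 233.6], [272, 219, 28, 26, 243])
([310.2, 227.8], [302, 220, 17, 18, 48])
([242.4, 268.2], [239, 259, 10, 16, 60])
([363.4, 390.0], [312, 358, 106, 62, 3370])
exp axis [(111, [283.1, 234.3]), (204, [310.5, 202.3]), (213, [313.3, 199.1]), (222, [316.1, 195.9])]
exp wall [(111, [284.2, 235.0]), (204, [311.7, 203.1]), (213, [314.5, 199.9]), (222, [317.3, 196.7])]
100 [281 239] [ 76  87 106] [ 98 103 114]
108 [283 236] [17 46 94] [18 46 94]
116 [286 233] [36 56 92] [33 54 90]
124 [288 231] [120 119 114] [124 126 126]
132 [290 228] [119 113 100] [128 129 125]
140 [293 225] [108 105  92] [102 110 121]
148 [295 223] [113 100  90] [136 145 156]
156 [297 220] [97 47 50] [130 143 162]
164 [300 217] [175 135 126] [146 141 131]
172 [302 214] [154 142 131] [149 143 132]
180 [304 212] [150 146 135] [159 153 142]
188 [307 209] [176 170 158] [133 131 130]
196 [309 206] [179 173 159] [39 56 97]
204 [312 203] [41 56 90] [ 54  74 119]
212 [314 200] [20 42 87] [130 130 131]
220 [317 197] [ 44  73 139] [149 144 132]
228 [319 195] [ 73  92 142] [150 145 133]
236 [322 192] [134 127 116] [134 128 115]
244 [324 189] [150 145 132] [150 145 133]
252 [327 186] [150 145 133] [151 146 134]
[[328, 0, 232, 191, 14901], [498, 100, 12, 32, 117], [482, 111, 8, 25, 66], [483, 138, 12, 19, 149], [546, 163, 14, 17, 149], [281, 166, 16, 18, 183], [281, 185, 16, 19, 202], [300, 192, 25, 18, 308], [285, 210, 34, 24, 333], [281, 223, 7, 6, 21], [312, 229, 4, 11, 24], [275, 235, 9, 10, 30], [268, 252, 7, 8, 24]]
```

```bash
python3 -c "
from station import robot
print(robot.finish_job())"
```

```text
the job is handed in; nothing more can be done
None
```

I loaded both bottles cap up, the clear one at the tube floor and the pink one behind it, let go of both, left the bystanders where they stood, and handed the job in at about 17.5 s; camera pixel checks put both caps where seated bottles' caps should be.

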